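# Snug the adjustable wrench on the union nut and tighten it an eighth of a turn

### The arm

A 6-joint arm with a two-finger parallel gripper is mounted at the origin on a cart in front of the work surface, level with it; the furniture and walls round the work are solid. World frame = base frame: x ahead of the robot, y to its left, z up, the work surface at z = 0. Lengths are in m, angles in rad, forces in N, time in s.
With the tool pointing down it reaches from about 0.3 to 0.775 m from the base axis. Payload 14.6 kg.
Tool frame: the origin (TCP) lies at the very end of the fingers, on their centre line; the grasp point (between the pads) lies 19 mm behind it; z points along the fingers, y is the line along which they close (so a half turn about z gives the same grasp; the last joint's range is limited). The gripper opens to 94 mm and grips with 3 to 60 N. Pads are 16 mm wide; open, the fingers measure 119 mm over their backs; the gripper's body (75 mm by 177 mm) begins 78 mm behind the grasp point.
Start: joints at [1.152, 0.3, 1.521, -0, 1.321, -0.067], TCP at [0.19, 0.516, 0.205] pointing down, gripper open.
Joint ranges: [-3.03, 3.03], [-0.79, 2.21], [0.23, 2.52], [-1.04, 4.18], [0, 3.07], [-2.55, 2.55]. Speed limits (rad/s): [2.22, 2.22, 2.57, 3.14, 3.14, 3.14].

### API

Orientations are given as [roll, pitch, yaw] about the fixed x, y, z axes, in that order (R = Rz(yaw) Ry(pitch) Rx(roll)).
In Python, from station import ctrl gives the robot as it stands.
- The arm moves only by the shell command python3 -m pendant 'ROWS' [OPENING] [FORCE]. ROWS is JSON, a list of rows, each a list of 2 entries, a list of its own where there are three numbers: the shift along the world's x, y, z in cm, then the turn about the world's z in rad. A call has 1 to 20 rows; each row shifts and turns the commanded pose from where the row before left it; what a row does not reach is not made up. A row lasts 1/12 s, in which the tool goes at most 41.7 mm and 7.16 degrees, less where a joint would pass 70% of its speed; a pose out of reach is approached as far as the arm can. A call is refused whole if a number of a shift passes 4.17 or a number of a turn 0.125, either way. A call with a gripper value outside its range is refused whole. OPENING is the opening, from 0 (shut) to 1 (fully open), set as the call begins (- or left out, the last holds). The fingers move at their own pace and stop on an object; FORCE is the grip in N (left out, the last holds). Time passes only in rows, so rows that do not move let the fingers close. It gives the time, the measured TCP pose, the force, the opening and the grip force at its end, in the units of the state.
- ctrl.get_obs(): the state, without advancing time (a new reading comes with each control period).
- ctrl.camera(name): name is "side" or "top"; returns a dict with "color" (420x560x3 uint8, red, green, blue), "intrinsics" (3x3 intrinsics, pixels), "k1" (the pictures are not rectified: a ray, as slopes to the right and down, at radius r is drawn at 1 + k1 r^2 times it, then the intrinsics apply), "camera_from_world" (4x4, takes a point from world to camera coordinates). Camera axes: x right, y down, z forward; pixel columns grow to the right and rows downward; lengths in m; the calibration is good to about 2 mm. A picture is of the moment at which its call begins. There is no depth.
- ctrl.hand_in(): hands the job in; it is judged then, once.
The state is a dict: "time_s": time; "qpos": joint angles; "joint_vel": joint speeds; "tau": joint torques, N m; "ee_pos": TCP position; "eef_rot": TCP orientation; "force": force on the tool from outside, world axes, zero at the start; "moment": the same for the moment, N m; "grip_width": finger opening in m; "grip_force": force on a finger pad.
Only numpy, scipy, OpenCV 4.12 (cv2) and the standard library are available. Lean on these libraries where they do the work, as an engineer would, in place of code of your own. Each camera call takes 0.05 s, during which the arm holds its last target. There are 200 camera calls.

### The job

The adjustable wrench already hangs on the union nut of the valve, handle in the forked rest, with its jaws too wide. Turn the knurled thumbwheel of its worm, clockwise seen from above, until the jaws are snug on the nut; then raise the handle out of the rest to tighten the nut by an eighth of a turn. Let go and leave the wrench sitting snug on the nut with its handle raised, and leave the other things on the bench alone.

Things in the scene. Friction and masses are not known exactly. Their poses are not given: they have to be found in the camera images.
- stand: Fixed stand: steel base plate with a brass valve and a forked wrench rest. Origin on the bench under the nut; x along the nut axis, away from the robot; z up; nut axis 110 mm up. Valve behind the nut: x 19 to 81 mm, top 138 mm up. Fork at y = 115 mm: saddle top 95 mm up, prongs 6 mm thick, 16 mm apart inside, tops 105 mm up. Place and yaw (up to 0.3 rad) vary.
- nut_center (a point): Centre of the brass hexagon union nut, 32 mm across flats, 20 mm long along its axis, the stand's level x axis; a round tube end, 21 mm in diameter, sticks out of it towards the robot. At the start two flats lie level, on top and underneath. This frame turns with the nut.
- nut (a joint): Turn of the nut in rad: 0 at the start, grows as it tightens (clockwise seen from the robot: the wrench handle, on the +y side, goes up). Stiff: takes about 0.4 N m and stays where it is left, even under the wrench's weight. An eighth of a turn is 0.785.
- wrench: Loose adjustable wrench, bare steel, 0.4 kg, on edge across the nut axis. Origin on the nut axis; y along the handle, z up at the start. Head 12 mm thick, y -22 to 60 mm, top edge z 34 mm. Upper fixed jaw (underside z 16 mm) rests on the nut. Handle: bar 10 mm thick (x), 20 mm high, middle line z -5 mm, to y 215 mm, lying in the fork; it rises by turning about the nut axis.
- handle_grip (a point): Middle of the wrench handle's bar, 180 mm from the nut axis, outside the fork, free all round. Axes as the wrench's: the bar is 10 mm thick along x and 20 mm high along z.
- thumbwheel (a point): Centre of the dark knurled thumbwheel on the top edge of the wrench head, 37 mm from the nut axis towards the handle: upright cylinder 25 mm in diameter, 28 mm high (14 mm above and below this point; the head's top edge is 17 mm below it). It is the upper end of the worm; this frame turns with it.
- worm (a joint): Turn of the thumbwheel in rad, grows clockwise seen from above; the lower jaw rises 2.5 mm per rad and stays where it is left. Starts between 0 and 2; the jaws meet the nut at 4.0, where the wheel comes up hard. Takes 0.08 N m until then; several regrips are needed.
- jaw (a joint): Rise of the sliding lower jaw in m, 0.0025 times the worm's turn: 0 = jaws 42 mm apart, 0.010 = jaws 32 mm apart, touching the nut on both flats.
- threadlock: Small red squeeze bottle, 29 mm in diameter and 85 mm high, standing; bystander. Origin at its foot.
- tape_black: Roll of black tape, 70 mm in diameter and 24 mm high, lying flat; bystander.
- oil_bottle: White squeeze bottle with an orange nozzle, 41 mm in diameter and 120 mm high, standing; bystander. Origin at its foot.
- spanner_a: Small combination spanner, 169 mm long, lying flat; bystander, not used.
There are look-alikes about, which are no part of the job. Several things have the shape of the wrench; the one meant has the colours described above.

How it is judged:
By the outcome, as a careful person would: the job done as asked, in the order asked, and still so for the second after the job is handed in, with the robot touching nothing.
It also fails if it takes over 58 s, if anything falls off the work surface, if the arm or the gripper's body presses on something with over 40 N, if the wrist force passes 120 N, or if a joint passes its speed limit or range.

## Working session

There is one attempt and no reset: what is moved stays moved. The work goes in short steps, Python scripts to look and compute and a shell command to move; the robot and the scene stay as the last step left them, time stands still between calls to the robot, and variables do not carry over. Pictures are saved under pics/ and viewed, at most 10 in all, crops included, and the job is handed in when it is done.

```bash
ls; mkdir -p pics; cat > h.py <<'E'
import numpy as np, cv2
from station import ctrl
def shot(n):
    c=ctrl.camera(n); np.savez('pics/%s.npz'%n,**{k:np.array(v) for k,v in c.items()}); return c
def load(n): return dict(np.load('pics/%s.npz'%n))
def ray(c,u,v):
    K=np.array(c["intrinsics"]);d=np.array([float(c["k1"]),0,0,0])
    # k1 only radial model
    p=cv2.undistortPoints(np.array([[[u,v]]],float),K,d)[0,0]
    T=np.array(c["camera_from_world"]);R=T[:3,:3];o=-R.T@T[:3,3]
    r=R.T@np.array([p[0],p[1],1]);return o,r/np.linalg.norm(r)
def onz(c,u,v,z):
    o,r=ray(c,u,v);return o+r*(z-o[2])/r[2]
def tri(c1,p1,c2,p2):
    o,r=ray(c1,*p1);q,s=ray(c2,*p2)
    t=np.linalg.lstsq(np.c_[r,-s],q-o,rcond=None)[0]
    a=o+r*t[0];b=q+s*t[1];return (a+b)/2,np.linalg.norm(a-b)
def proj(c,P):
    T=np.array(c["camera_from_world"]);
    return cv2.projectPoints(np.array(P,float).reshape(-1,1,3),cv2.Rodrigues(T[:3,:3])[0],T[:3,3],np.array(c["intrinsics"]),np.array([float(c["k1"]),0,0,0]))[0][:,0]
E
python3 - <<'E'
from h import *
for n in("side","top"):
    c=shot(n);cv2.imwrite(f'pics/{n}0.png',c["color"][...,::-1])
    T=np.array(c["camera_from_world"]);print(n,-T[:3,:3].T@T[:3,3],T[2,:3])
print(ctrl.get_obs())
E
```

```text
pics
side [1.03323147 0.2494438  1.14480891] [-0.3704326  -0.28670726 -0.88350362]
top [ 0.47924502 -0.08762522  1.39655721] [ 0.10575888  0.00774509 -0.99436164]
{'time_s': 0.1, 'qpos': array([ 1.15241137e+00,  3.00418510e-01,  1.52151571e+00, -1.30694701e-06,
        1.32070260e+00, -6.65496753e-02]), 'joint_vel': array([-0.00203317, -0.00300641, -0.00140004,  0.00031152, -0.00056084,
        0.00124279]), 'tau': array([ 1.11039622e-03, -5.32645833e+01, -3.53288198e+01,  7.09676463e-02,
        2.34395906e-02, -7.46729347e-05]), 'ee_pos': array([0.18942287, 0.5161007 , 0.20494283]), 'eef_rot': array([-3.14055072e+00, -6.81741715e-05,  2.78975766e+00]), 'force': array([-0.50301761,  0.35167415,  1.01089855]), 'moment': array([-0.02108538,  0.02431289,  0.01531352]), 'grip_force': 0.0, 'grip_width': 0.09391090299356948}
```

View pics/top0.png

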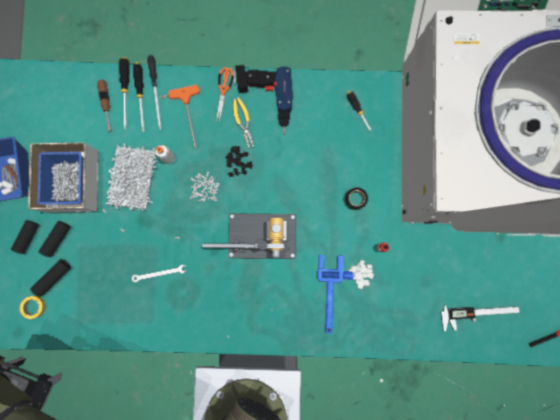

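View pics/side0.png

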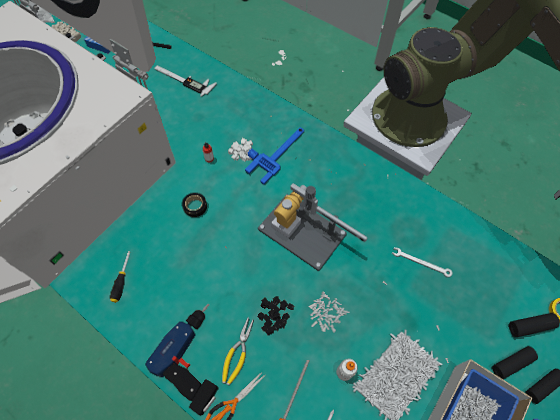

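```bash
python3 - <<'E'
from h import *
t=load("top");s=load("side")
a=cv2.resize(t["color"][205:270,195:305,::-1],None,fx=7,fy=7,interpolation=cv2.INTER_CUBIC)[:, :770]
b=cv2.resize(s["color"][170:275,250:380,::-1],None,fx=5.5,fy=5.5,interpolation=cv2.INTER_CUBIC)
cv2.imwrite('pics/topc.png',a);cv2.imwrite('pics/sidec.png',b)
print(a.shape,b.shape)
# initial estimates
# base plate corners etc
for u,v,z in((262,247,.158),(203,246,.105),(277,247,.11)):print(onz(t,u,v,z))
print(t["k1"],t["intrinsics"])
E
```

```text
(455, 770, 3) (578, 715, 3)
[ 0.51608263 -0.03947406  0.158     ]
[0.5157064  0.13375804 0.105     ]
[ 0.51876398 -0.08095717  0.11      ]
0.0485854874206663 [[443.88000577   0.         276.82275886]
 [  0.         443.88000577 213.50589548]
 [  0.           0.           1.        ]]
```

View pics/topc.png

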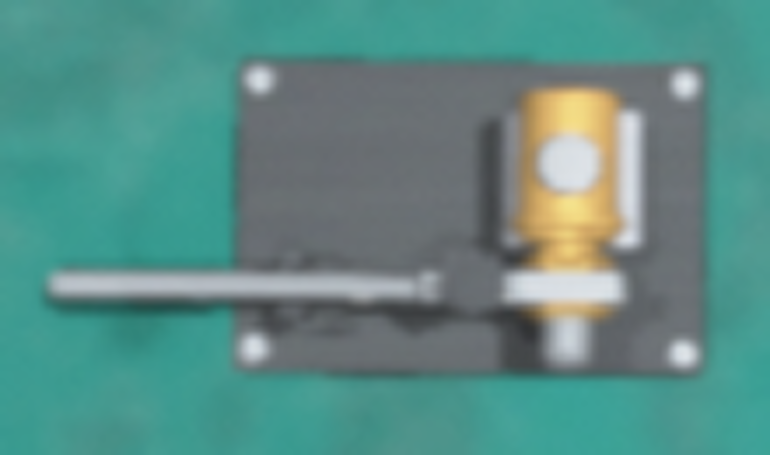

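View pics/sidec.png

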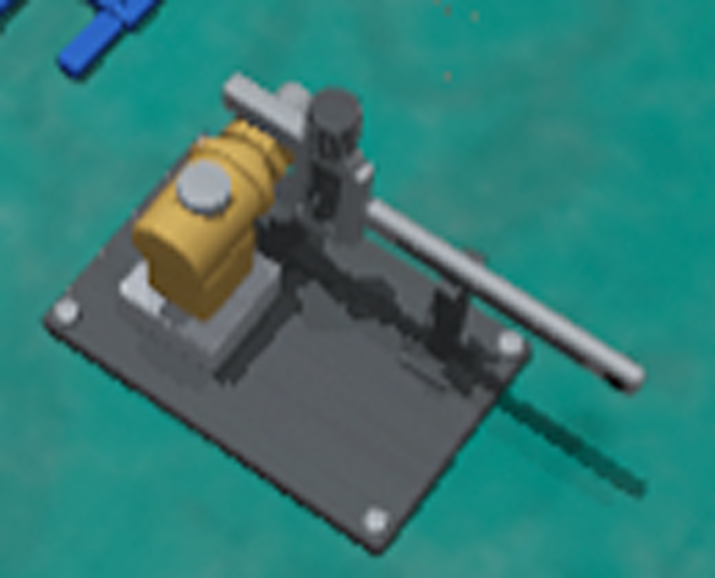

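```bash
python3 - <<'E'
from h import *
t=load("top");s=load("side")
tp=lambda x,y:(195+x/7-.43,205+y/7-.43); sp=lambda x,y:(250+x/5.5-.4,170+y/5.5-.4)
W,e=tri(t,tp(475,278),s,sp(335,112));print("wheel top",W,e)
H,e=tri(t,tp(50,285),s,sp(634,376));print("handle end",H,e)
print("z-plane",onz(t,*tp(475,278),.175),onz(s,*sp(335,112),.175))
H=onz(t,*tp(50,285),.115);print(H,onz(s,*sp(634,376),.11))
J=onz(t,*tp(622,286),.144);print("jaw tip",J,np.linalg.norm((H-J)[:2]))
d=(H-J)[:2];d/=np.linalg.norm(d);print("handle dir",d,"yaw",np.arctan2(-d[0],d[1]))
b=[onz(t,*tp(*p),.012)for p in((260,80),(685,84),(683,354),(254,348))];print(np.round(b,4))
print("valve knob",tri(t,tp(570,162),s,sp(205,185)))
E
```

```text
wheel top [ 0.5223987  -0.03974462  0.17267002] 0.0028593464331269016
handle end [0.51806212 0.13553746 0.11061625] 0.0023841247370460323
z-plane [ 0.52304521 -0.04106283  0.175     ] [ 0.52288318 -0.03783193  0.175     ]
[0.5173744  0.13583997 0.115     ] [0.51839945 0.13444899 0.11      ]
jaw tip [ 0.52265932 -0.09909182  0.144     ] 0.2349912325856703
handle dir [-0.02248985  0.99974707] yaw 0.022491741417902562
[[ 0.6146  0.0643  0.012 ]
 [ 0.6183 -0.126   0.012 ]
 [ 0.498  -0.1282  0.012 ]
 [ 0.4951  0.0621  0.012 ]]
valve knob (array([ 0.57195409, -0.07547754,  0.13498659]), np.float64(0.002735816297957195))
```

```bash
python3 -m pendant '[[[1.85,-3.09,0],0.056],[[1.85,-3.09,0],0.056],[[1.85,-3.09,0],0.056],[[1.85,-3.09,0],0.056],[[1.85,-3.09,0],0.056],[[1.85,-3.09,0],0.056],[[1.85,-3.09,0],0.056],[[1.85,-3.09,0],0.056],[[1.85,-3.09,0],0.056],[[1.85,-3.09,0],0.056],[[1.85,-3.09,0],0.056],[[1.85,-3.09,0],0.056],[[1.85,-3.09,0],0.056],[[1.85,-3.09,0],0.056],[[1.85,-3.09,0],0.056],[[1.85,-3.09,0],0.056],[[1.85,-3.09,0],0.056],[[1.85,-3.09,0],0.056],[[0,0,0],0],[[0,0,0],0]]' 0.6 20
python3 - <<'E'
from h import *
o=ctrl.get_obs();print(o["qpos"],o["ee_pos"])
E
```

```text
time_s: 1.77
ee_pos: [0.5226, -0.041, 0.2046]
eef_rot: [3.141, -0.001, -2.488]
force: [-0.3, 0.9, -0.2]
grip_width: 0.0563
grip_force: 0.0
[-1.48210212e-01  2.43912505e-01  1.59398114e+00  5.86141670e-05
  1.30512752e+00 -2.37254581e+00] [ 0.52256985 -0.04100114  0.20464952]
```

```bash
python3 - <<'E'
from h import *
t=shot("top");s=shot("side")
im=[]
for c,(u,v) in((t,(262,245)),(s,(310,195))):
    im.append(cv2.resize(c["color"][v-50:v+50,u-50:u+50,::-1],(400,400),interpolation=cv2.INTER_CUBIC))
    print(proj(c,[[.522,-.04,.175],ctrl.get_obs()["ee_pos"]]))
cv2.imwrite('pics/close1.png',np.hstack(im))
E
```

```text
[[262.02792989 244.65433151]
 [261.3460511  244.21301613]]
[[310.01402019 189.26732136]
 [311.04864709 183.09587023]]
```

View pics/close1.png

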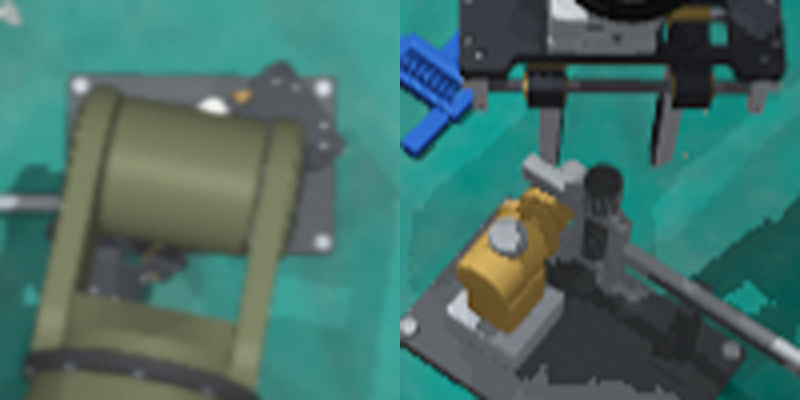

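```bash
python3 -m pendant '[[[0,0.2,-1],0],[[0,0,-1],0],[[0,0,-1],0],[[0,0,-1.4],0],[[0,0,-1],0],[[0,0,0],0],[[0,0,0],0]]'; python3 -m pendant '[[[0,0,0],0],[[0,0,0],0],[[0,0,0],0],[[0,0,0],0],[[0,0,0],0],[[0,0,0],0],[[0,0,0],0],[[0,0,0],0]]' 0 20
```

```text
time_s: 2.45
ee_pos: [0.5222, -0.0377, 0.1509]
eef_rot: [3.141, -0.001, -2.485]
force: [0.6, -0.5, -0.2]
grip_width: 0.0562
grip_force: 0.0
time_s: 3.12
ee_pos: [0.5226, -0.0379, 0.1516]
eef_rot: [-3.141, 0.0, -2.485]
force: [-1.4, 0.4, 1.8]
grip_width: 0.0248
grip_force: 20.0
```

```bash
python3 -m pendant '[[[0,0,0],-0.1],[[0,0,0],-0.1],[[0,0,0],-0.1],[[0,0,0],-0.1],[[0,0,0],-0.1],[[0,0,0],-0.1],[[0,0,0],-0.1],[[0,0,0],-0.1],[[0,0,0],-0.1],[[0,0,0],-0.1],[[0,0,0],-0.1],[[0,0,0],-0.1],[[0,0,0],-0.1],[[0,0,0],-0.1],[[0,0,0],-0.1],[[0,0,0],-0.1]]'; python3 -c "
from h import *
o=ctrl.get_obs();print(o['moment'],o['qpos'][5])"
```

```text
time_s: 4.45
ee_pos: [0.5224, -0.0384, 0.1516]
eef_rot: [-3.141, 0.001, 2.193]
force: [-2.2, -3.2, 3.6]
grip_width: 0.0242
grip_force: 20.0
[-0.80180818  0.64802896  0.1146256 ] -0.7644873601020332
```

```bash
M(){ python3 -c "
from h import *
o=ctrl.get_obs();print(o['moment'].round(3),o['force'].round(1),o['eef_rot'][2].round(3),o['qpos'][5].round(3),o['grip_width'])"; }
python3 -m pendant '[[[0,0,0],-0.1],[[0,0,0],-0.1],[[0,0,0],-0.1],[[0,0,0],-0.1]]'>/dev/null; M
python3 -m pendant '[[[0,0,0],-0.1],[[0,0,0],-0.1],[[0,0,0],-0.1],[[0,0,0],-0.1]]'>/dev/null; M
python3 -m pendant '[[[0,0,0],-0.1],[[0,0,0],-0.1],[[0,0,0],-0.1],[[0,0,0],-0.1]]'>/dev/null; M
```

```text
[-0.58   0.935  0.06 ] [-4.8 -3.6  4. ] 1.793 -0.364 0.024419607392368533
[-0.469  1.326  0.069] [-4.6 -2.9  4.9] 1.393 0.036 0.024390294552978444
[0.036 1.419 0.146] [-5.5 -0.1  5.8] 0.993 0.436 0.024406597090281656
```

```bash
M(){ python3 -c "
from h import *
o=ctrl.get_obs();print(o['moment'].round(3),o['force'].round(1),o['eef_rot'][2].round(3),o['qpos'][5].round(3),o['ee_pos'].round(4))"; }
python3 -m pendant '[[[0,0,0],-0.1],[[0,0,0],-0.1],[[0,0,0],-0.1]]'>/dev/null; M
python3 -m pendant '[[[0,0,0],-0.1],[[0,0,0],-0.1],[[0,0,0],-0.1]]'>/dev/null; M
python3 -m pendant '[[[0,0,0],-0.1],[[0,0,0],-0.1],[[0,0,0],-0.1]]'>/dev/null; M
python3 - <<'E'
from h import *
s=shot("side");cv2.imwrite('pics/s2.png',cv2.resize(s["color"][140:260,240:390,::-1],(750,600),interpolation=cv2.INTER_CUBIC))
E
```

```text
[0.535 1.568 0.076] [-6.  2.  7.] 0.693 0.736 [ 0.5219 -0.0377  0.1516]
[1.069 1.618 0.127] [-5.3  4.5  6.5] 0.393 1.036 [ 0.5219 -0.0374  0.1516]
[1.485 1.531 0.266] [-6.8  7.5  6.1] 0.093 1.335 [ 0.5218 -0.0371  0.1515]
```

View pics/s2.png

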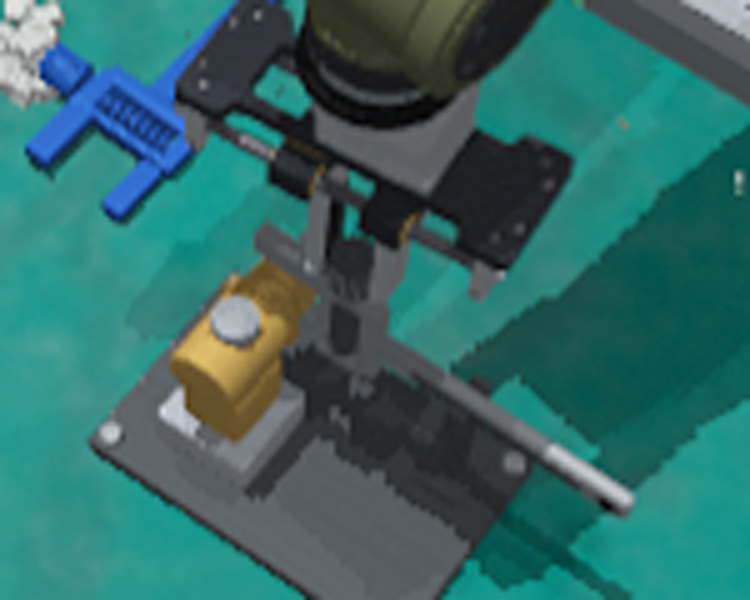

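```bash
M(){ python3 -c "
from h import *
o=ctrl.get_obs();print(o['moment'].round(3),o['force'].round(1),o['eef_rot'][2].round(3),o['ee_pos'].round(4),o['grip_width'])"; }
python3 -m pendant '[[[0,0,0],0],[[0,0,0],0],[[0,0,0],0],[[0,0,0],0],[[0,0,0],0.12],[[0,0,0],0.12],[[0,0,0],0.12],[[0,0,0],0.12],[[0,0,0],0.12],[[0,0,0],0.12],[[0,0,0],0.12],[[0,0,0],0.12],[[0,0,0],0.12],[[0,0,0],0.12],[[0,0,0],0]]' 0.5 >/dev/null; M
python3 -m pendant '[[[0,0,0],0],[[0,0,0],0],[[0,0,0],0],[[0,0,0],0],[[0,0,0],0],[[0,0,0],0]]' 0 20 >/dev/null; M
python3 -m pendant '[[[0,0,0],-0.1],[[0,0,0],-0.1],[[0,0,0],0]]'>/dev/null; M
python3 -m pendant '[[[0,0,0],-0.1],[[0,0,0],-0.1],[[0,0,0],0]]'>/dev/null; M
python3 -m pendant '[[[0,0,0],-0.1],[[0,0,0],-0.1],[[0,0,0],0]]'>/dev/null; M
python3 -m pendant '[[[0,0,0],-0.1],[[0,0,0],-0.1],[[0,0,0],0]]'>/dev/null; M
```

```text
[-0.084  0.046 -0.031] [ 0.5 -0.1 -0.6] 1.304 [ 0.5225 -0.038   0.1514] 0.04705828889014321
[-0.141 -0.086 -0.024] [ 1.9 -0.6 -0.8] 1.297 [ 0.5226 -0.038   0.1515] 0.024501791062439375
[-0.078  0.195  0.061] [-0.5 -0.7 -0.2] 1.093 [ 0.5225 -0.0379  0.1514] 0.024430130654042134
[0.139 0.471 0.15 ] [-1.9  0.7 -0.2] 0.896 [ 0.5223 -0.0378  0.1514] 0.02465983999750838
[0.367 0.682 0.135] [-1.9  1.9  0.9] 0.698 [ 0.5223 -0.0377  0.1514] 0.024648613724598034
[0.72  0.867 0.215] [-3.4  4.4  1.8] 0.5 [ 0.5222 -0.0375  0.1514] 0.0244852103505552
```

```bash
M(){ python3 -c "
from h import *
o=ctrl.get_obs();print(o['moment'].round(3),o['force'].round(1),o['eef_rot'][2].round(3),o['ee_pos'].round(4),o['tau'][5].round(3))"; }
python3 -m pendant '[[[0,0,0],0],[[0,0,0],0],[[0,0,0],0],[[0,0,0],0],[[0,0,0],0.12],[[0,0,0],0.12],[[0,0,0],0.12],[[0,0,0],0.12],[[0,0,0],0.12],[[0,0,0],0.12],[[0,0,0],0.12],[[0,0,0],0.12],[[0,0,0],0.12],[[0,0,0],0.12],[[0,0,0],0]]' 0.5 >/dev/null; M
python3 -m pendant '[[[0,0,0],0],[[0,0,0],0],[[0,0,0],0],[[0,0,0],0],[[0,0,0],0],[[0,0,0],0]]' 0 35 >/dev/null; M
python3 -m pendant '[[[0,0,0],-0.05],[[0,0,0],-0.05],[[0,0,0],0]]'>/dev/null; M
python3 -m pendant '[[[0,0,0],-0.05],[[0,0,0],-0.05],[[0,0,0],0]]'>/dev/null; M
python3 -m pendant '[[[0,0,0],-0.05],[[0,0,0],-0.05],[[0,0,0],0]]'>/dev/null; M
python3 -m pendant '[[[0,0,0],-0.1],[[0,0,0],-0.1],[[0,0,0],0]]'>/dev/null; M
python3 -m pendant '[[[0,0,0],-0.1],[[0,0,0],-0.1],[[0,0,0],0]]'>/dev/null; M
```

```text
[-0.049  0.051 -0.046] [ 0.3  0.2 -0.2] 1.705 [ 0.5226 -0.038   0.1515] -2.85
[ 0.048 -0.533  0.019] [ 3.9  0.5 -1.3] 1.697 [ 0.5228 -0.0379  0.1516] 0.019
[ 0.049 -0.406  0.099] [ 1.9  1.3 -1.1] 1.595 [ 0.5227 -0.0379  0.1515] 1.196
[-0.022 -0.328  0.096] [ 1.7  0.2 -1. ] 1.497 [ 0.5226 -0.0379  0.1515] 1.252
[ 0.049 -0.309  0.155] [2.7 0.6 0.2] 1.398 [ 0.5225 -0.0379  0.1515] 1.299
[ 0.437 -0.293  0.129] [1.8 2.5 0.8] 1.197 [ 0.5225 -0.0376  0.1515] 2.441
[0.523 0.006 0.202] [1.4 3.9 1.8] 0.999 [ 0.5224 -0.0376  0.1515] 2.416
```

```bash
M(){ python3 -c "
from h import *
o=ctrl.get_obs();print(o['moment'].round(3),o['force'].round(1),o['eef_rot'][2].round(3),o['ee_pos'].round(4),o['grip_width'].round(5))"; }
python3 -m pendant '[[[0,0,0],-0.1],[[0,0,0],-0.1],[[0,0,0],-0.1],[[0,0,0],0]]'>/dev/null; M
python3 -m pendant '[[[0,0,0],-0.1],[[0,0,0],-0.1],[[0,0,0],-0.1],[[0,0,0],0]]'>/dev/null; M
python3 -m pendant '[[[0,0,0],-0.1],[[0,0,0],-0.1],[[0,0,0],-0.1],[[0,0,0],0]]'>/dev/null; M
python3 -m pendant '[[[0,0,0],-0.1],[[0,0,0],-0.1],[[0,0,0],-0.1],[[0,0,0],0]]'>/dev/null; M
python3 -m pendant '[[[0,0,0],-0.1],[[0,0,0],-0.1],[[0,0,0],-0.1],[[0,0,0],0]]'>/dev/null; M
```

```text
Traceback (most recent call last):
AttributeError: 'float' object has no attribute 'round'
Traceback (most recent call last):
AttributeError: 'float' object has no attribute 'round'
Traceback (most recent call last):
AttributeError: 'float' object has no attribute 'round'
Traceback (most recent call last):
AttributeError: 'float' object has no attribute 'round'
Traceback (most recent call last):
AttributeError: 'float' object has no attribute 'round'
```

```bash
M(){ python3 -c "
from h import *
o=ctrl.get_obs();print(o['moment'].round(3),o['force'].round(1),o['eef_rot'][2].round(3),o['ee_pos'].round(4),o['grip_force'],o['time_s'])"; }
M
python3 -m pendant '[[[0,0,0],0]]' - 55 >/dev/null; M
python3 -m pendant '[[[0,0,0],-0.1],[[0,0,0],-0.1],[[0,0,0],0]]'>/dev/null; M
python3 -m pendant '[[[0,0,0],0],[[0,0,0],0],[[0,0,0],0],[[0,0,0],0]]' 0.5 >/dev/null; M
python3 - <<'E'
from h import *
s=shot("side");cv2.imwrite('pics/s3.png',cv2.resize(s["color"][170:240,290:350,::-1],(480,560),interpolation=cv2.INTER_CUBIC))
E
```

```text
[2.426 0.653 0.193] [-3.6 12.9  3.8] -0.499 [ 0.5221 -0.0364  0.1515] 35.00243604183197 13.6667
[2.433 0.64  0.145] [-3.3 12.2  3.2] -0.493 [ 0.5221 -0.0364  0.1515] 55.0019109249115 13.75
[2.533 0.181 0.847] [-0.6 12.6  4.1] -0.698 [ 0.5225 -0.0363  0.1515] 54.992573261260986 14.0
[ 0.048  0.16  -0.022] [-0.5  0.2 -0. ] -0.699 [ 0.5224 -0.0382  0.1513] 0.0 14.3333
```

View pics/s3.png

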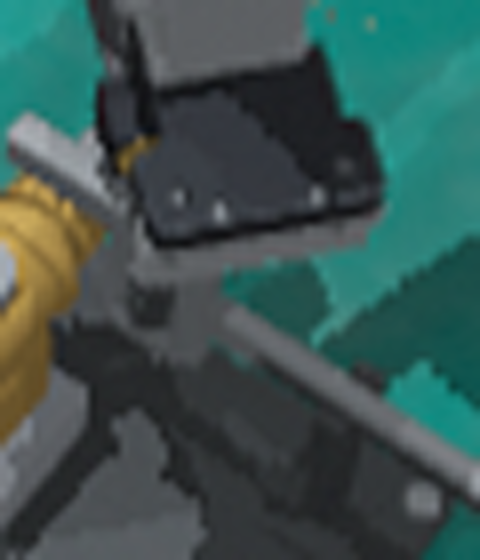

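```bash
M(){ python3 -c "
from h import *
o=ctrl.get_obs();print(o['moment'].round(3),o['force'].round(1),o['eef_rot'][2].round(3),o['ee_pos'].round(4),o['grip_force'],o['time_s'])"; }
python3 -m pendant '[[[0,0,0],0.12],[[0,0,0],0.12],[[0,0,0],0.12],[[0,0,0],0.12],[[0,0,0],0.12],[[0,0,0],0.12],[[0,0,0],0.12],[[0,0,0],0.12],[[0,0,0],0.12],[[0,0,0],0.12],[[0,0,0],0.12],[[0,0,0],0.12],[[0,0,0],0.12],[[0,0,0],0.12],[[0,0,0],0.12],[[0,0,0],0.12],[[0,0,0],0]]' >/dev/null; M
python3 -m pendant '[[[0,0,0],0],[[0,0,0],0],[[0,0,0],0],[[0,0,0],0],[[0,0,0],0],[[0,0,0],0]]' 0 50 >/dev/null; M
python3 -m pendant '[[[0,0,0],-0.05],[[0,0,0],-0.05]]'>/dev/null; M
python3 -m pendant '[[[0,0,0],-0.05],[[0,0,0],-0.05]]'>/dev/null; M
python3 -m pendant '[[[0,0,0],-0.05],[[0,0,0],-0.05]]'>/dev/null; M
python3 -m pendant '[[[0,0,0],-0.05],[[0,0,0],-0.05]]'>/dev/null; M
```

```text
[-0.028  0.093 -0.049] [-0.1  0.3 -0. ] 1.225 [ 0.5225 -0.0381  0.1514] 0.0 15.8
[-0.193  0.041  0.005] [ 1.  -0.2 -0.6] 1.217 [ 0.5226 -0.0379  0.1515] 49.995734095573425 16.3
[-0.12   0.165  0.186] [ 0.3 -1.4  0.6] 1.115 [ 0.5225 -0.0379  0.1514] 49.99691963195801 16.4667
[-0.096  0.283  0.199] [-0.8  0.   0.2] 1.015 [ 0.5224 -0.0379  0.1514] 49.99821960926056 16.6333
[-0.021  0.43   0.259] [-1.5  0.1  0.6] 0.915 [ 0.5223 -0.0378  0.1514] 49.999396204948425 16.8
[0.091 0.53  0.359] [-0.4  0.5  0.4] 0.815 [ 0.5222 -0.0378  0.1513] 50.00057637691498 16.9667
```

```bash
M(){ python3 -c "
from h import *
o=ctrl.get_obs();print(o['moment'].round(3),o['force'].round(1),o['eef_rot'][2].round(3),o['ee_pos'].round(4),o['time_s'])"; }
for i in 1; do
python3 -m pendant '[[[0,0,0],-0.05],[[0,0,0],-0.05]]'>/dev/null; M
python3 -m pendant '[[[0,0,0],-0.05],[[0,0,0],-0.05]]'>/dev/null; M
python3 -m pendant '[[[0,0,0],-0.05],[[0,0,0],-0.05]]'>/dev/null; M
python3 -m pendant '[[[0,0,0],-0.05],[[0,0,0],-0.05]]'>/dev/null; M
python3 -m pendant '[[[0,0,0],0],[[0,0,0],0]]'>/dev/null; M
done
```

```text
[0.157 0.687 0.252] [-1.8  0.8  1.1] 0.715 [ 0.5222 -0.0378  0.1514] 17.1333
[0.792 0.023 0.735] [ 1.3  4.  -0.4] 0.616 [ 0.5224 -0.0373  0.1514] 17.3
[ 1.239 -0.138  0.476] [ 2.3  7.4 -0.4] 0.516 [ 0.5223 -0.0374  0.1514] 17.4667
[-0.043  1.487  0.734] [-5.6 -0.2  3.4] 0.416 [ 0.5221 -0.0375  0.1514] 17.6333
[0.344 1.409 0.11 ] [-6.2  0.6  4.1] 0.418 [ 0.5218 -0.0377  0.1514] 17.8
```

```bash
python3 -m pendant '[[[0,0,0],0],[[0,0,0],0],[[0,0,0],0],[[0,0,0],0],[[0,0,2],0],[[0,0,2],0],[[0,0,2],0],[[-0.03,1.43,0],0.1175],[[-0.03,1.43,0],0.1175],[[-0.03,1.43,0],0.1175],[[-0.03,1.43,0],0.1175],[[-0.03,1.43,0],0.1175],[[-0.03,1.43,0],0.1175],[[-0.03,1.43,0],0.1175],[[-0.03,1.43,0],0.1175],[[-0.03,1.43,0],0.1175],[[-0.03,1.43,0],0.1175],[[0,0,0],0],[[0,0,0],0]]' 0.5
python3 - <<'E'
from h import *
t=shot("top");s=shot("side")
a=cv2.resize(t["color"][205:275,190:310,::-1],(600,350),interpolation=cv2.INTER_CUBIC)
b=cv2.resize(s["color"][160:270,260:380,::-1],(382,350),interpolation=cv2.INTER_CUBIC)
cv2.imwrite('pics/h1.png',cv2.resize(np.hstack([a,b]),(800,285)))
E
```

```text
time_s: 19.38
ee_pos: [0.5195, 0.1053, 0.2114]
eef_rot: [3.142, 0.0, 1.591]
force: [-0.5, -0.6, 0.9]
grip_width: 0.0467
grip_force: 0.0
```

View pics/h1.png

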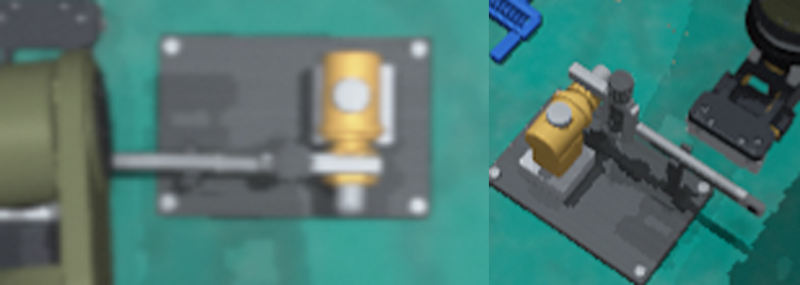

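```bash
python3 -m pendant '[[[0,0,-2.5],0],[[0,0,-2.5],0],[[0,0,-2.5],0],[[0,0,-2],0],[[0,0,-1.5],0],[[0,0,-1.5],0],[[0,0,0],0],[[0,0,0],0]]'; python3 -m pendant '[[[0,0,0],0],[[0,0,0],0],[[0,0,0],0],[[0,0,0],0],[[0,0,0],0],[[0,0,0],0],[[0,0,0],0],[[0,0,0],0],[[0,0,0],0],[[0,0,0],0]]' 0 25
```

```text
time_s: 20.15
ee_pos: [0.5195, 0.1045, 0.0864]
eef_rot: [-3.141, 0.0, 1.59]
force: [0.2, 0.3, 1.3]
grip_width: 0.0474
grip_force: 0.0
time_s: 20.98
ee_pos: [0.5198, 0.1052, 0.0867]
eef_rot: [3.141, -0.0, 1.593]
force: [1.1, 1.2, 4.0]
grip_width: 0.0097
grip_force: 25.0
```

```bash
python3 -m pendant '[[[0,-0.01,0.7],0],[[0,-0.01,0.7],0],[[0.01,-0.06,0.7],0],[[0.01,-0.07,0.7],0],[[0.01,-0.12,0.7],0],[[0.01,-0.12,0.7],0],[[0,-0.17,0.69],0],[[0.01,-0.17,0.69],0],[[0,-0.22,0.67],0],[[0.01,-0.23,0.67],0],[[0,0,0],0]]'; python3 -c "
from h import *
o=ctrl.get_obs();print(o['moment'].round(3))"
```

```text
time_s: 21.9
ee_pos: [0.5205, 0.0928, 0.157]
eef_rot: [3.14, 0.0, 1.592]
force: [-1.6, -2.9, -3.7]
grip_width: 0.0098
grip_force: 25.0
[-0.405  0.366 -0.159]
```

```bash
python3 -m pendant '[[[0,-0.28,0.65],0],[[0.01,-0.28,0.65],0],[[0,-0.33,0.62],0],[[0.01,-0.33,0.62],0],[[0,-0.38,0.6],0],[[0.01,-0.38,0.6],0],[[0,-0.42,0.57],0],[[0.01,-0.42,0.57],0],[[0,-0.46,0.53],0],[[0.01,-0.46,0.53],0],[[0,0,0],0],[[0,0,0],0]]'; python3 - <<'E'
from h import *
t=shot("top");s=shot("side")
a=cv2.resize(t["color"][205:275,190:310,::-1],(600,350),interpolation=cv2.INTER_CUBIC)
b=cv2.resize(s["color"][150:260,260:380,::-1],(382,350),interpolation=cv2.INTER_CUBIC)
cv2.imwrite('pics/h2.png',cv2.resize(np.hstack([a,b]),(800,285)))
E
```

```text
time_s: 22.9
ee_pos: [0.5208, 0.0555, 0.2155]
eef_rot: [3.141, 0.001, 1.592]
force: [-1.3, -2.4, -1.6]
grip_width: 0.0102
grip_force: 25.0
```

View pics/h2.png

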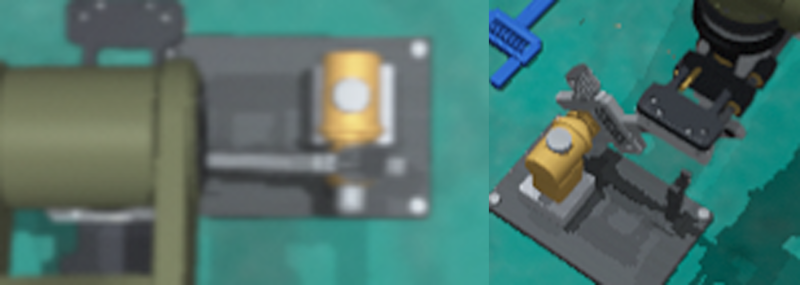

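```bash
python3 -m pendant '[[[0,0,0],0],[[0,0,0],0],[[0,0,0],0],[[0,0,0],0],[[0,0,0],0],[[0,0.5,1],0],[[0,1,2],0],[[0,1,3],0],[[0,2,3],0],[[0,4,0],0],[[0,4,0],0],[[-2,3.5,0],0],[[-2,3.5,0],0],[[-2,3.5,0],0],[[-2,3.5,0],0],[[-2,3.5,0],0],[[0,0,0],0],[[0,0,0],0]]' 0.5; python3 - <<'E'
from h import *
t=shot("top");s=shot("side")
a=cv2.resize(t["color"][205:275,190:310,::-1],(600,350),interpolation=cv2.INTER_CUBIC)
b=cv2.resize(s["color"][150:260,260:380,::-1],(382,350),interpolation=cv2.INTER_CUBIC)
cv2.imwrite('pics/h3.png',np.vstack([cv2.resize(a,(510,298)),cv2.copyMakeBorder(cv2.resize(b,(329,301)),0,0,0,181,0)]))
E
```

```text
time_s: 24.5
ee_pos: [0.4194, 0.3576, 0.3057]
eef_rot: [3.141, -0.0, 1.596]
force: [-0.3, -0.3, -0.3]
grip_width: 0.047
grip_force: 0.0
```

View pics/h3.png

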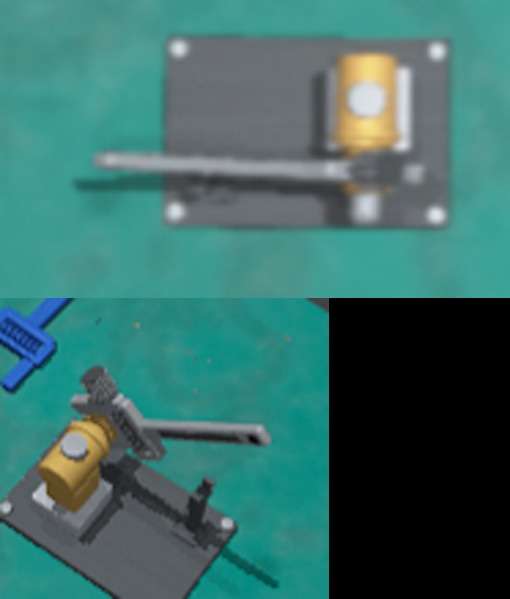

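```bash
python3 - <<'E'
from h import *
t=load("top");s=load("side")
E,e=tri(t,(212.8,242.6),s,(357.5,200.3));print(E,e)
dy,dz=E[1]+.0755,E[2]-.11
print(np.hypot(dy,dz),np.arctan2(dz,dy)-np.arctan2(-5,215))
for a in(.70,.74,.785,.83):
    P=[[.5175,-.0755+215*np.cos(a)/1e3-z*np.sin(a)/1e3,.11+215*np.sin(a)/1e3+z*np.cos(a)/1e3] for z in(5,-15)]
    print(a,proj(t,P).round(1).tolist(),proj(s,P).round(1).tolist())
# bright handle extremes
for n,c,(u0,u1,v0,v1) in(("t",t,(195,240,232,255)),("s",s,(310,375,180,220))):
    im=c["color"][v0:v1,u0:u1];h=cv2.cvtColor(im,cv2.COLOR_RGB2HSV);m=(h[...,1]<70)&(h[...,2]>90)
    ys,xs=np.nonzero(m);i=np.argmin(xs) if n=="t" else np.argmax(xs);print(n,xs[i]+u0,ys[i]+v0)
E
```

```text
[0.5204166  0.08477242 0.25245006] 0.002319505600874527
0.2144277646828699 0.7498440696078957
0.7 [[212.0, 243.9], [207.9, 244.0]] [[358.0, 199.6], [361.6, 205.9]]
0.74 [[213.9, 243.9], [209.5, 244.0]] [[356.3, 196.9], [360.2, 203.2]]
0.785 [[216.2, 243.9], [211.5, 243.9]] [[354.3, 193.8], [358.5, 200.2]]
0.83 [[218.6, 243.9], [213.6, 243.9]] [[352.1, 190.6], [356.6, 197.1]]
t 212 242
s 358 200
```

```bash
python3 -c "
from station import ctrl
print(ctrl.hand_in())"
```

```text
the job is handed in; nothing more can be done
None
```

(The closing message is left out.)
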